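Start the tube shaker

TASK

Start the tube shaker with your closed fingertips: first push its raised lid down by the blue tab until it is fully shut, then press the white-striped end of the rocker on the control box all the way down, then push the blue key fully in (it stays in), and last press the green key fully down and let it spring back up. Do not press the red or yellow key, do not lift the lid, and leave everything else on the bench and on the control box where it stands.

Things in the scene. Friction and masses are not known exactly. Their poses are not given: they have to be found in the camera images.
- shaker: Tube shaker, white box with blue foot, fixed, 220 (x) x 220 (y) x 100 mm high; origin at the centre of its underside, its x axis points from its front (tab side of the lid) to its hinge side, z up. Its clear blue-edged lid is hinged at the top of the +x side. It may stand left or right of the control box.
- lid_hinge (a point): Point on the lid's hinge axis (which runs along the shaker's y), at the shaker's x = 85, y = 0, z = 100 mm.
- lid_push (a point): Centre of the blue tab, flush on the top face of the lid at the lid's free edge, where to push; tab 34 mm (towards the hinge) x 80 mm (along y). In lid axes it lies 138 mm from the hinge axis towards the free edge and 33 mm above it, so with the lid shut it is at the shaker's x = -53, y = 0, z = 133 mm. The point moves with the lid.
- lid (a joint): Lid angle in rad: 0 = shut against its stop, positive = raised (starts 0.35 to 0.65, stop at 1.0). A stiff hinge: it stays where it is left; pushing the tab takes about 2 N.
- console: Control box of the shaker, grey, fixed, 150 (x) x 290 (y) x 50 mm high; origin at the centre of its underside, x axis away from the row of keys towards the rocker, z up. A row of four round keys runs along y at x = -35 mm, 55 mm apart (y = -82.5, -27.5, 27.5, 82.5 mm), in any colour order; the rocker is at x = 35 mm, y = 0.
- rocker_pivot (a point): Rocker's pivot, at the control box's x = 35, y = 0, z = 57 mm; the axis runs along the box's x. The black rocker is 30 (x) x 80 (y) mm with a shallow V-shaped top of two wings, each 40 mm long; the pressed wing lies level, its top face 12 mm above the pivot, the other slopes up outwards at 0.36 rad. The bare-metal surround tops out at z = 53 mm.
- rocker_on (a point): Point on the top face of the rocker at its ON end, the end with the white stripe, towards the box's +y: 25 mm from the pivot along the wing. It goes down 8 mm, to z = 69 mm, as the rocker tips fully; the outer edge of the wing, 40 mm from the pivot, goes down 14 mm.
- rocker (a joint): Rocker angle in rad: 0 = off (striped end up), 0.36 = on (striped end fully down, at its stop). Stays where it is left; takes 2 to 3 N at the point rocker_on.
- blue_top (a point): Centre of the top face of the round blue key, 28 mm across, in a black collar 38 mm across and 8 mm high; when up, its top is 18 mm above the control box's top (z = 68 mm); fully down it is 6 mm lower. Program key. Its joint latches by friction: it stays down where it is pushed (about 3 N) and does not come back up.
- blue (a joint): Travel of the blue key in m, downwards: 0 = up, 0.006 = fully down, at its stop.
- yellow_top (a point): Centre of the top face of the round yellow key, 28 mm across, in a black collar 38 mm across and 8 mm high; when up, its top is 18 mm above the control box's top (z = 68 mm); fully down it is 6 mm lower. Other program key, to be left alone; stays down if pushed (about 3 N).
- yellow (a joint): Travel of the yellow key in m, downwards: 0 = up, 0.006 = fully down, at its stop.
- green_top (a point): Centre of the top face of the round green key, 28 mm across, in a black collar 38 mm across and 8 mm high; when up, its top is 18 mm above the control box's top (z = 68 mm); fully down it is 6 mm lower. Start key, springs back up when released; 1.5 N to start moving, 5 N fully down.
- green (a joint): Travel of the green key in m, downwards: 0 = up, 0.006 = fully down, at its stop.
- red_top (a point): Centre of the top face of the round red key, 28 mm across, in a black collar 38 mm across and 8 mm high; when up, its top is 18 mm above the control box's top (z = 68 mm); fully down it is 6 mm lower. Stop key, to be left alone; sprung, 5 N.
- red (a joint): Travel of the red key in m, downwards: 0 = up, 0.006 = fully down, at its stop.
- vial_mid (a point): Centre (half-way up) of a bystander: amber glass vial with white cap, 24 mm across, 38 mm tall, standing upright on the control box behind the keys; loose, to be left alone.
- tube_mid (a point): Centre (half-way up) of a bystander: clear screw-cap tube with blue cap, 34 mm across, 105 mm tall, standing upright on the bench to the right; loose, to be left alone.
- tips_yellow_mid (a point): Centre (half-way up) of a bystander: pipette-tip box with yellow rack, 95 x 125 x 85 mm; loose, to be left alone.
- tips_blue_mid (a point): Centre (half-way up) of a bystander: pipette-tip box with grey rack, 95 x 125 x 85 mm; loose, to be left alone.
- flask_mid (a point): Centre (half-way up) of a bystander: steel flask with black lid, 100 mm across, 145 mm tall; loose, to be left alone.
- carton_mid (a point): Centre (half-way up) of a bystander: white carton, 120 x 170 x 50 mm; loose, to be left alone.

How it is judged:
By the outcome, as a careful person would: the job done as asked, in the order asked, and still so for the second after the job is handed in, with the robot touching nothing.
It also fails if it takes over 67 s, if anything falls off the work surface, if the arm or the gripper's body presses on something with over 40 N, if the wrist force passes 120 N, or if a joint passes its speed limit or range.

ROBOT

A 7-joint arm with a two-finger parallel gripper is mounted at the origin on the work surface. World frame = base frame: x ahead of the robot, y to its left, z up, the work surface at z = 0. Lengths are in m, angles in rad, forces in N, time in s.
With the tool pointing down it reaches from about 0.4 to 0.9 m from the base axis. Payload 5.6 kg.
Tool frame: the origin (TCP) lies at the very end of the fingers, on their centre line; the grasp point (between the pads) lies 19 mm behind it (env.grip_depth is the distance from the TCP to the grasp point, in m); z points along the fingers, y is the line along which they close (so a half turn about z gives the same grasp; the last joint's range is limited). The gripper opens to 92 mm and grips with 3 to 60 N. Pads are 20 mm wide; open, the fingers measure 128 mm over their backs; the gripper's body (75 mm by 189 mm) begins 69 mm behind the grasp point.
Start: joints at [-1.321, 0.468, -0.012, 1.603, 0.006, 1.071, -0.056], TCP at [0.188, 0.622, 0.189] pointing down, gripper open.
Joint ranges: [-2.53, 2.53], [-0.31, 2.02], [-1.57, 1.55], [0.28, 2.44], [-1.29, 4.43], [0.15, 1.84], [-2.92, 2.92]. Speed limits (rad/s): [2.57, 2.57, 3.14, 3.14, 3.14, 3.14, 3.14].

INTERFACE

Orientations are given as a unit quaternion [x, y, z, w].
In Python, from workcell import env gives the robot as it stands.
- The arm moves only by the shell command python3 -m inch 'ROWS' [FORCE]. ROWS is JSON, a list of rows, each an object with "linear": the shift along the tool's x, y, z in cm, a list of three; "turn": the turn about the tool's z in degrees; "gripper": the opening, from -1 (shut) to 1 (fully open). In form: [{"linear": [tx, ty, tz], "turn": turn, "gripper": gripper}, ...]. A call has 1 to 20 rows; each row is the pose to reach, as a shift and turn from the pose commanded when the call began, along the tool's axes at that moment; what a row does not reach only later rows make up. A row lasts 1/12 s, in which the tool goes at most 41.7 mm and 7.16 degrees, less where a joint would pass 70% of its speed; a pose out of reach is approached as far as the arm can. A call with a gripper value outside its range is refused whole. The fingers move at their own pace and stop on an object; FORCE is the grip in N (left out, the last holds). Time passes only in rows, so rows that repeat a pose let the fingers close. It gives the time, the measured TCP pose, the force, the opening and the grip force at its end, in the units of the state.
- env.sense(): the state, without advancing time (a new reading comes with each control period).
- env.grab_frame(name): name is "scene" or "top" or "wrist"; returns a dict with "image" (384x512x3 uint8, blue, green, red), "range_z" (384x512 float32, m along the optical axis (not along the pixel's ray), 0 where there is no reading), "vfov" (degrees; the focal length in pixels is half the picture's height over the tangent of half this angle, whatever the lens; pixels are square), "cx", "cy" (the principal point, pixels), "k1" (the pictures are not rectified: a ray, as slopes to the right and down, at radius r is drawn at 1 + k1 r^2 times it, then the intrinsics apply), "R" (3x3) and "t" (3): a world point X has camera coordinates R X + t. Camera axes: x right, y down, z forward; pixel columns grow to the right and rows downward; lengths in m; the calibration is good to about 2 mm. A picture is of the moment at which its call begins.
- env.job_done(): hands the job in; it is judged then, once.
The state is a dict: "time_s": time; "qpos": joint angles; "qvel": joint speeds; "effort": joint torques, N m; "tool_pos": TCP position; "orientation": TCP orientation; "force": force on the tool from outside, world axes, zero at the start; "ft_torque": the same for the moment, N m; "grip_width": finger opening in m; "grip_force": force on a finger pad.
Only numpy, scipy, OpenCV 4.12 (cv2) and the standard library are available. Lean on these libraries where they do the work, as an engineer would, in place of code of your own. Each camera call takes 0.05 s, during which the arm holds its last target. There are 200 camera calls.

## Working session

There is one attempt and no reset: what is moved stays moved. The work goes in short steps, Python scripts to look and compute and a shell command to move; the robot and the scene stay as the last step left them, time stands still between calls to the robot, and variables do not carry over. Pictures are saved under pics/ and viewed, at most 10 in all, crops included, and the job is handed in when it is done.

```bash
ls; mkdir -p pics
cat > h.py <<'E'
import numpy as np, cv2
from workcell import env
def grab(n,save=None):
    f=env.grab_frame(n)
    if save: cv2.imwrite('pics/'+save,f['image'])
    return f
def K(f):
    F=f['image'].shape[0]/2/np.tan(np.radians(f['vfov']/2))
    return np.array([[F,0,f['cx']],[0,F,f['cy']],[0,0,1.]]),np.array([f['k1'],0,0,0.])
def slopes(f,px):
    k,d=K(f); return cv2.undistortPoints(np.array(px,float).reshape(-1,1,2),k,d).reshape(-1,2)
def onz(f,px,z):
    s=slopes(f,px); R,t=np.array(f['R']),np.array(f['t'])
    d=np.c_[s,np.ones(len(s))]@R; c=-R.T@t
    return c+d*((z-c[2])/d[:,2])[:,None]
def depth(f,px):
    s=slopes(f,px); R,t=np.array(f['R']),np.array(f['t'])
    z=np.array([f['range_z'][int(round(v)),int(round(u))] for u,v in px])
    return (np.c_[s,np.ones(len(s))]*z[:,None]-t)@R
def proj(f,X):
    k,d=K(f); return cv2.projectPoints(np.array(X,float).reshape(-1,3),cv2.Rodrigues(np.array(f['R']))[0],np.array(f['t'],float),k,d)[0].reshape(-1,2)
E
python3 - <<'E'
from h import *
a=grab('top','top.png');b=grab('scene','scene.png')
print(env.sense())
for f in(a,b): print(f['vfov'],f['k1'],-np.array(f['R']).T@f['t'])
E
```

```text
pics
{'time_s': 0.1, 'qpos': array([-1.32100846,  0.46827495, -0.01163245,  1.60351302,  0.00601521,
        1.07139289, -0.05629721]), 'qvel': array([ 1.50466864e-04,  1.69138163e-05, -5.03346314e-04, -1.98165367e-03,
        5.81679211e-05, -7.13929948e-04,  1.12972206e-03]), 'effort': array([ 1.44951984e-03, -5.21648455e+01, -1.22025030e-02, -2.44367516e+01,
       -5.67436754e-02,  1.40614877e-02,  5.45918408e-05]), 'tool_pos': array([0.18749824, 0.62179072, 0.1877525 ]), 'orientation': array([ 1.45885409e-01,  9.89301190e-01, -7.74717772e-04, -5.70002940e-05]), 'force': array([ 0.03719298, -1.16595731,  0.63959401]), 'ft_torque': array([ 0.00032139, -0.0040729 , -0.00316195]), 'grip_force': 0.0, 'grip_width': 0.09182990557870468}
42.87175737429687 -0.034836776474442145 [ 0.21985602 -0.0339036   1.71294877]
45.53979492881764 -0.1893719958434755 [ 0.99041619 -0.82456497  1.57072721]
```

View pics/top.png

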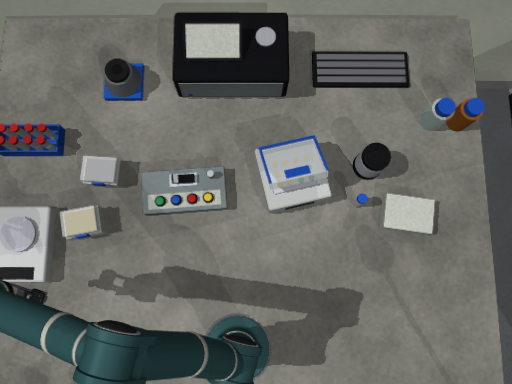

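View pics/scene.png

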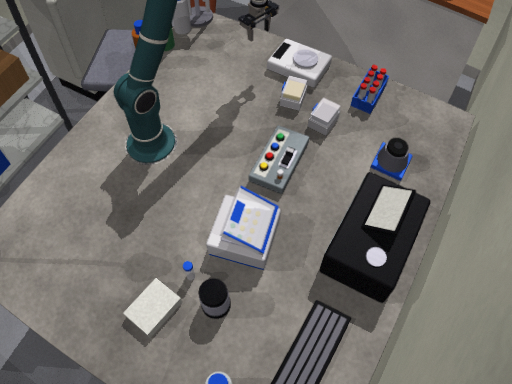

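The top view shows the console at about (184,190), with keys at row 200: green 160, blue 176, red 192, yellow 208. The rocker is at (184,179), the vial at (211,174), and the shaker at (295,172) with its tab at (298,171). The scene view agrees, with the tab at (237,211).

Run:
```python
from h import *
a=grab('top');b=grab('scene')
def blobs(f,name,lo,hi,box,amin=15):
    h=cv2.cvtColor(f['image'],cv2.COLOR_BGR2HSV); m=cv2.inRange(h,lo,hi)
    M=np.zeros_like(m); x0,y0,x1,y1=box; M[y0:y1,x0:x1]=m[y0:y1,x0:x1]
    n,l,s,c=cv2.connectedComponentsWithStats(M)
    return [(c[i],s[i,4]) for i in range(1,n) if s[i,4]>=amin]
C={'green':((45,100,60),(80,255,255)),'blue':((100,130,60),(130,255,255)),'red':((0,130,80),(8,255,255)),'yellow':((20,130,80),(35,255,255))}
P={}
for f,nm,box in((a,'top',(145,185,225,212)),(b,'scene',(250,125,310,190))):
    for k,(lo,hi) in C.items():
        for c,s in blobs(f,nm,lo,hi,box,8):
            p=onz(f,[c],.068)[0]; print(nm,k,c.round(1),s,p.round(4)); P[nm,k]=p
names=['green','blue','red','yellow']
for nm in('top','scene'):
    q=np.array([P[nm,k] for k in names if (nm,k) in P]); print(nm,np.linalg.norm(np.diff(q,axis=0),axis=1).round(4))
print([ (c.round(1),s) for c,s in blobs(a,'',*C['blue'],(255,130,335,210))],[ (c.round(1),s) for c,s in blobs(b,'',*C['blue'],(200,180,285,270))])
crop=np.hstack([cv2.resize(a['image'][130:218,135:340],None,fx=3.6,fy=3.6,interpolation=2)])
crop2=cv2.resize(b['image'][125:270,200:315],None,fx=2,fy=2,interpolation=2)
cv2.imwrite('pics/c1.png',crop)
im=np.zeros((600,738,3),np.uint8); im[:crop.shape[0],:crop.shape[1]]=crop; im[316:316+284,:230]=crop2[:284]
cv2.imwrite('pics/c1.png',im)
```

```text
top green [159.3 200.4] 57 [0.4928 0.2639 0.068 ]
top blue [175.5 199.1] 59 [0.4973 0.2087 0.068 ]
top red [191.4 197.8] 57 [0.5014 0.1545 0.068 ]
top yellow [207.5 196.7] 56 [0.5051 0.0998 0.068 ]
scene green [279.9 135.7] 29 [0.4947 0.2571 0.068 ]
scene blue [274.8 145.4] 33 [0.5001 0.2019 0.068 ]
scene red [269.  154.9] 32 [0.5026 0.1481 0.068 ]
scene yellow [263.3 165.2] 38 [0.5072 0.0922 0.068 ]
top [0.0554 0.0543 0.0548]
scene [0.0555 0.0539 0.056 ]
[(array([291.4, 150.7]), np.int32(306)), (array([297.1, 171.2]), np.int32(186))] [(array([257.5, 224.2]), np.int32(316)), (array([237.2, 211.6]), np.int32(176))]
```

View pics/c1.png

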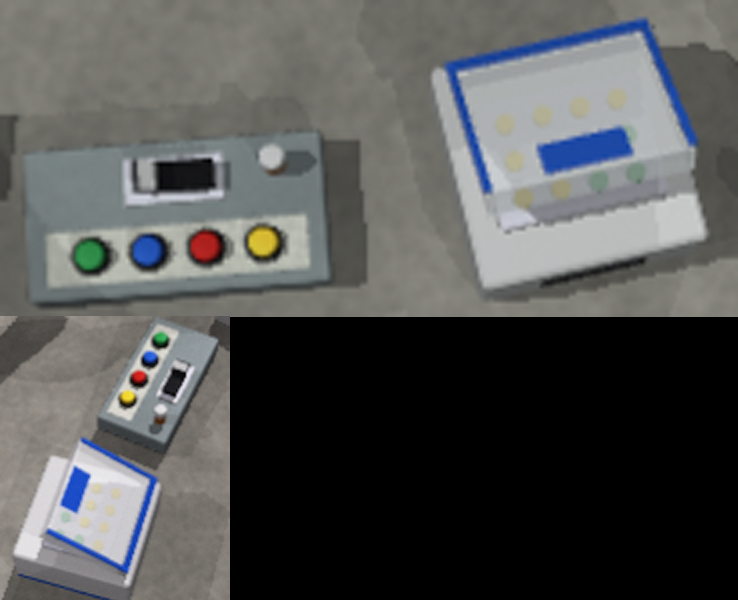

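The crop shows the white stripe at the rocker's left (+y) end, the vial behind yellow, and the shaker yawed about 13°. Next I'll triangulate the tab and work out the first move.

Run:
```python
from h import *
a=grab('top');b=grab('scene')
def tri(pa,pb):
    A=[];r=[]
    for f,p in((a,pa),(b,pb)):
        R=np.array(f['R']);c=-R.T@f['t'];d=R.T@np.r_[slopes(f,[p])[0],1];d/=np.linalg.norm(d)
        M=np.eye(3)-np.outer(d,d);A.append(M);r.append(M@c)
    X=np.linalg.lstsq(np.vstack(A),np.hstack(r),rcond=None)[0]
    return X,np.linalg.norm(np.vstack(A)@X-np.hstack(r))
print('tab',tri((297.1,171.2),(237.2,211.6)), depth(a,[(297,171)]),depth(b,[(237,212)]))
print('keys',[depth(f,[p])[0].round(4) for f,p in((a,(159,200)),(a,(207,197)),(b,(280,135)),(b,(263,165)))])
print('bench',depth(a,[(240,240),(130,240)])[:,2],depth(b,[(200,180)])[:,2])
h=cv2.cvtColor(a['image'],cv2.COLOR_BGR2HSV);m=cv2.inRange(h,(100,130,60),(130,255,255))
n,l,s,c=cv2.connectedComponentsWithStats(m)
i=l[171,297];q=np.argwhere(l==i)[:,::-1].astype(np.float32)
box=cv2.boxPoints(cv2.minAreaRect(q));w=onz(a,box,.195);print('tab corners',w.round(4),[np.linalg.norm(w[i]-w[i-1]).round(4) for i in range(4)])
# hinge edge: z~0.1+; crop px -> full
e=np.array([(445,68),(645,22)])/3.6+[135,130]; w=onz(a,e,.13);d=w[0]-w[1];print('hinge edge',w,np.degrees(np.arctan2(-d[0],d[1])),np.linalg.norm(d))
# front top edge of shaker base z=.1 
e=np.array([(488,290),(705,238)])/3.6+[135,130]; w=onz(a,e,.1);d=w[0]-w[1];print('front edge',w,np.degrees(np.arctan2(-d[0],d[1])),np.linalg.norm(d))
f=grab('wrist');from scipy.spatial.transform import Rotation as Ro
s=env.sense();Rt=Ro.from_quat(s['orientation']).as_matrix();print('wristcam in tool',Rt.T@(-np.array(f['R']).T@f['t']-s['tool_pos']),(np.array(f['R'])@Rt).round(2),f['vfov'])
```

```text
tab (array([ 0.5641905 , -0.19588314,  0.19242173]), np.float64(0.001828912899488671)) [[ 0.56549222 -0.19455646  0.19378695]] [[ 0.56564541 -0.20165881  0.19934478]]
keys [array([0.4946, 0.2653, 0.066 ]), array([0.5039, 0.1014, 0.069 ]), array([0.4921, 0.2632, 0.0646]), array([0.5041, 0.0956, 0.0632])]
bench [0.00206271 0.00818396] [-0.00121385]
tab corners [[ 0.5679 -0.1542  0.195 ]
 [ 0.5858 -0.2311  0.195 ]
 [ 0.5616 -0.2359  0.195 ]
 [ 0.5438 -0.1591  0.195 ]] [np.float64(0.0245), np.float64(0.079), np.float64(0.0246), np.float64(0.0788)]
hinge edge [[ 0.65628349 -0.0743406   0.13      ]
 [ 0.70046913 -0.26207841  0.13      ]] 13.244001005536596 0.19286745039283035
front edge [[ 0.45206066 -0.11324455  0.1       ]
 [ 0.50017711 -0.31619163  0.1       ]] 13.337908978919458 0.20857303039865338
wristcam in tool [ 0.08096035 -0.00063788 -0.19509928] [[ 0.    1.   -0.  ]
 [-0.96  0.   -0.29]
 [-0.29  0.    0.96]] 62.393307667553884
```

```bash
python3 -m inch '[{"linear":[0,0,-4],"turn":0,"gripper":-1},{"linear":[0,0,-8],"turn":0,"gripper":-1},{"linear":[0,0,-11],"turn":0,"gripper":-1},{"linear":[-37.6,-33.8,-11],"turn":-21,"gripper":-1},{"linear":[-37.6,-33.8,-11],"turn":-21,"gripper":-1},{"linear":[-37.6,-33.8,-11],"turn":-21,"gripper":-1},{"linear":[-37.6,-33.8,-11],"turn":-21,"gripper":-1},{"linear":[-37.6,-33.8,-11],"turn":-21,"gripper":-1},{"linear":[-37.6,-33.8,-11],"turn":-21,"gripper":-1},{"linear":[-37.6,-33.8,-11],"turn":-21,"gripper":-1},{"linear":[-37.6,-33.8,-11],"turn":-21,"gripper":-1},{"linear":[-37.6,-33.8,-11],"turn":-21,"gripper":-1},{"linear":[-37.6,-33.8,-11],"turn":-21,"gripper":-1},{"linear":[-37.6,-33.8,-11],"turn":-21,"gripper":-1},{"linear":[-37.6,-33.8,-11],"turn":-21,"gripper":-1},{"linear":[-37.6,-33.8,-11],"turn":-21,"gripper":-1},{"linear":[-37.6,-33.8,-11],"turn":-21,"gripper":-1},{"linear":[-37.6,-33.8,-11],"turn":-21,"gripper":-1},{"linear":[-37.6,-33.8,-11],"turn":-21,"gripper":-1},{"linear":[-37.6,-33.8,-11],"turn":-21,"gripper":-1}]'
python3 - <<'E'
from h import *
f=grab('wrist','w1.png');s=env.sense();print(s['tool_pos'],s['orientation'],s['qvel'].round(3),s['grip_width'])
h=cv2.cvtColor(f['image'],cv2.COLOR_BGR2HSV)
C={'green':((45,100,60),(80,255,255)),'blue':((100,130,60),(130,255,255)),'red':((0,130,80),(8,255,255)),'yellow':((20,130,80),(35,255,255))}
for k,(lo,hi) in C.items():
    n,l,st,c=cv2.connectedComponentsWithStats(cv2.inRange(h,lo,hi))
    for i in range(1,n):
        if st[i,4]>150:print(k,c[i].round(1),st[i,4],onz(f,[c[i]],.068)[0].round(4),depth(f,[c[i]])[0].round(4))
E
```

```text
time_s: 2.02
tool_pos: [0.4492, 0.1919, 0.2985]
orientation: [-0.038, 0.999, 0.0, -0.0]
force: [-0.0, 0.1, 0.1]
grip_width: 0.0003
grip_force: 0.0
[0.44926706 0.19173725 0.29849508] [-3.83899166e-02  9.99262824e-01  6.59357275e-05 -1.33689713e-04] [0.003 0.    0.006 0.001 0.001 0.001 0.001] 0.00019665113146302417
green [302.9 194.1] 334 [0.4917 0.2623 0.068 ] [0.492  0.2624 0.0671]
blue [495.7 124.6] 216 [0.3747 0.51   0.068 ] [0.3746 0.504  0.0759]
blue [ 78.7 203.4] 436 [ 0.5303 -0.0548  0.068 ] [ 0.5542 -0.0902  0.0052]
blue [264.1 193.9] 345 [0.4955 0.208  0.068 ] [0.496  0.2081 0.0664]
blue [437.7 241.6] 325 [0.5494 0.4717 0.068 ] [0.5485 0.4703 0.0701]
blue [ 22.3 296.9] 559 [ 0.6957 -0.1601  0.068 ] [ 0.6368 -0.0979  0.1446]
blue [495.6 303.2] 631 [0.6493 0.5942 0.068 ] [0.6724 0.6279 0.0329]
blue [491.3 351.4] 151 [0.7443 0.6172 0.068 ] [0.7565 0.6312 0.0542]
red [225.6 194.2] 325 [0.5002 0.1542 0.068 ] [0.5004 0.1541 0.0674]
yellow [187.4 193.8] 347 [0.5038 0.1005 0.068 ] [0.5043 0.1002 0.0666]
yellow [270.4 333.6] 223 [0.7312 0.2387 0.068 ] [0.421  0.193  0.4319]
yellow [326.  381.6] 442 [0.8253 0.344  0.068 ] [0.4304 0.2068 0.4359]
```

View pics/w1.png

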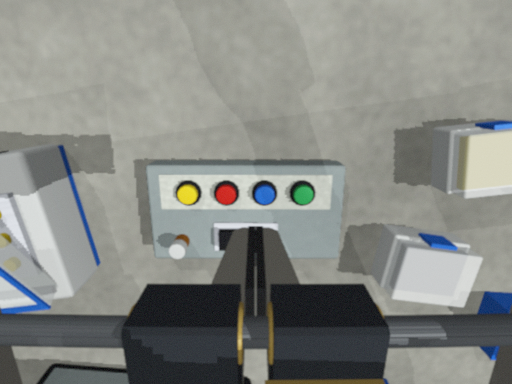

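The wrist view shows the keys at row 194 (yellow 187, red 226, blue 264, green 303). They agree with the top view to 2 mm. Moving over the tab.

```bash
python3 -m inch '[{"linear":[-8.8,-39.6,0],"turn":-9,"gripper":-1},{"linear":[-8.8,-39.6,0],"turn":-9,"gripper":-1},{"linear":[-8.8,-39.6,0],"turn":-9,"gripper":-1},{"linear":[-8.8,-39.6,0],"turn":-9,"gripper":-1},{"linear":[-8.8,-39.6,0],"turn":-9,"gripper":-1},{"linear":[-8.8,-39.6,0],"turn":-9,"gripper":-1},{"linear":[-8.8,-39.6,0],"turn":-9,"gripper":-1},{"linear":[-8.8,-39.6,0],"turn":-9,"gripper":-1},{"linear":[-8.8,-39.6,0],"turn":-9,"gripper":-1},{"linear":[-8.8,-39.6,0],"turn":-9,"gripper":-1},{"linear":[-8.8,-39.6,0],"turn":-9,"gripper":-1},{"linear":[-8.8,-39.6,0],"turn":-9,"gripper":-1},{"linear":[-8.8,-39.6,0],"turn":-9,"gripper":-1},{"linear":[-8.8,-39.6,0],"turn":-9,"gripper":-1},{"linear":[-8.8,-39.6,3],"turn":-9,"gripper":-1},{"linear":[-8.8,-39.6,6],"turn":-9,"gripper":-1},{"linear":[-8.8,-39.6,6],"turn":-9,"gripper":-1},{"linear":[-8.8,-39.6,6],"turn":-9,"gripper":-1}]'
python3 - <<'E'
from h import *
f=grab('wrist','w2.png');s=env.sense();print(s['tool_pos'],s['orientation'],s['force'])
h=cv2.cvtColor(f['image'],cv2.COLOR_BGR2HSV)
n,l,st,c=cv2.connectedComponentsWithStats(cv2.inRange(h,(100,130,60),(130,255,255)))
for i in range(1,n):
    if st[i,4]>150:print(c[i].round(1),st[i],onz(f,[c[i]],.193)[0].round(4),depth(f,[c[i]])[0].round(4))
E
```

```text
time_s: 3.57
tool_pos: [0.5665, -0.1962, 0.238]
orientation: [-0.116, 0.993, 0.001, -0.001]
force: [0.2, 0.1, 0.8]
grip_width: 0.0002
grip_force: 0.0
[ 0.56751439 -0.19709036  0.23963357] [-1.16102604e-01  9.93237166e-01  7.21678271e-05  3.35558472e-04] [-0.13960312 -0.34126794  1.27815176]
[51.8 57. ] [  32   39   41   36 1172] [ 0.4925 -0.3631  0.193 ] [ 0.4941 -0.4176  0.1042]
[149.  230.2] [128 182  45 103 954] [ 0.6086 -0.276   0.193 ] [ 0.6144 -0.2789  0.1815]
[363.6 230.7] [340 184  47 101 960] [ 0.5682 -0.104   0.193 ] [ 0.5716 -0.0992  0.1826]
[256.9 202.5] [ 206  188  103   30 2867] [ 0.5647 -0.1952  0.193 ] [ 0.5642 -0.1954  0.1947]
```

View pics/w2.png

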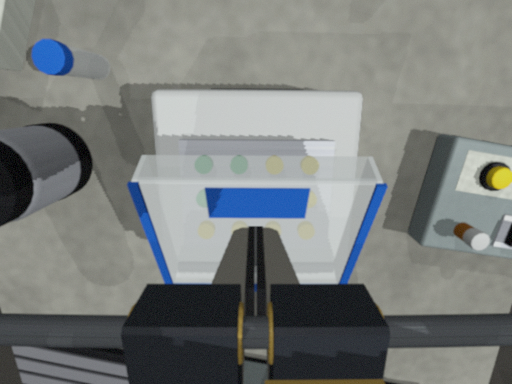

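The wrist view shows the fingers centred on the blue tab at (257,203), clear of everything else. The tab measures (0.5645, -0.195, 0.194). I'll push along the lid's arc.

```bash
python3 -m inch '[{"linear":[0.3,0,2],"turn":0,"gripper":-1},{"linear":[0.3,0,3.5],"turn":0,"gripper":-1},{"linear":[0.3,0,4.5],"turn":0,"gripper":-1},{"linear":[0.7,0,5],"turn":0,"gripper":-1},{"linear":[1.0,0,5.5],"turn":0,"gripper":-1},{"linear":[1.4,0,6.1],"turn":0,"gripper":-1},{"linear":[1.7,0,6.7],"turn":0,"gripper":-1},{"linear":[2.1,0,7.4],"turn":0,"gripper":-1},{"linear":[2.4,0,8.0],"turn":0,"gripper":-1},{"linear":[2.7,0,8.7],"turn":0,"gripper":-1},{"linear":[2.9,0,9.3],"turn":0,"gripper":-1},{"linear":[3.1,0,9.9],"turn":0,"gripper":-1},{"linear":[3.3,0,10.3],"turn":0,"gripper":-1},{"linear":[3.3,0,10.6],"turn":0,"gripper":-1},{"linear":[3.3,0,10.6],"turn":0,"gripper":-1},{"linear":[3.3,0,10.6],"turn":0,"gripper":-1}]'
```

```text
time_s: 4.95
tool_pos: [0.5349, -0.2054, 0.1322]
orientation: [-0.115, 0.993, 0.0, -0.0]
force: [-0.1, 0.6, -0.3]
grip_width: 0.0006
grip_force: 0.0
```

```bash
python3 -m inch '[{"linear":[0,0,0.2],"turn":0,"gripper":-1},{"linear":[0,0,0.3],"turn":0,"gripper":-1},{"linear":[0,0,0.3],"turn":0,"gripper":-1}]'
python3 - <<'E'
from h import *
f=grab('wrist');h=cv2.cvtColor(f['image'],cv2.COLOR_BGR2HSV)
n,l,st,c=cv2.connectedComponentsWithStats(cv2.inRange(h,(100,130,60),(130,255,255)))
for i in range(1,n):
    if st[i,4]>150:print(c[i].round(1),st[i],onz(f,[c[i]],.133)[0].round(4),depth(f,[c[i]])[0].round(4))
print(env.sense()['force'])
E
```

```text
time_s: 5.2
tool_pos: [0.5348, -0.2057, 0.1295]
orientation: [-0.115, 0.993, 0.0, -0.0]
force: [-0.3, -0.6, 0.2]
grip_width: 0.0004
grip_force: 0.4
[109.5 264.7] [  92  216   36  100 1387] [ 0.5842 -0.2964  0.133 ] [ 0.5708 -0.2889  0.1529]
[412.3 265.2] [ 393  218   39   98 1378] [ 0.5372 -0.0949  0.133 ] [ 0.5287 -0.1084  0.153 ]
[265.6 245.2] [ 194  225  137   48 3459] [ 0.5453 -0.1963  0.133 ] [ 0.5238 -0.2031  0.179 ]
[387.8 362.4] [382 347  14  36 225] [ 0.6198 -0.0817  0.133 ] [ 0.6135 -0.0872  0.1404]
[0.28014963 0.05102189 0.51575612]
```

Run:
```python
from h import *
f=grab('wrist');b=grab('scene')
im=np.zeros((384,800,3),np.uint8);im[:,:512]=f['image'];im[:290,512:]=cv2.resize(b['image'][165:310,185:329],(288,290))
cv2.imwrite('pics/w3.png',im)
print(depth(f,[(205,240),(215,235),(330,240),(340,235),(270,232)]).round(4))
```

```text
[[ 0.5404 -0.2349  0.1541]
 [ 0.5357 -0.2298  0.1547]
 [ 0.5241 -0.1628  0.1529]
 [ 0.5198 -0.1578  0.1524]
 [ 0.5234 -0.2001  0.1621]]
```

View pics/w3.png

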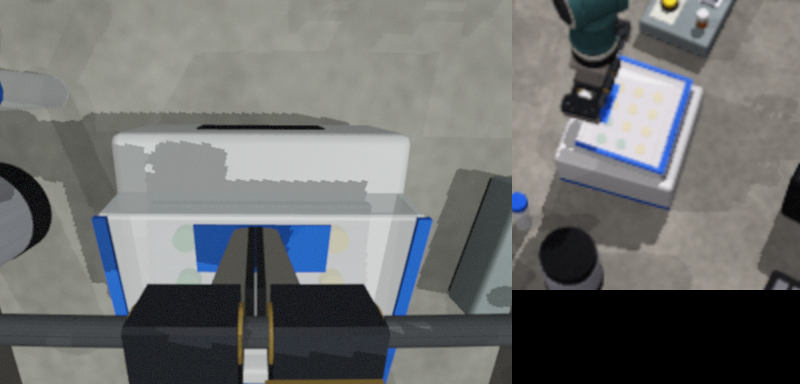

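The wrist view puts the tab at z≈0.153 while the TCP reads 0.1295, so the two don't agree. I'll check from the fixed cameras before moving.

Run:
```python
from h import *
s=env.sense();print(s['tool_pos'],s['force'],s['ft_torque'],s['effort'].round(2),s['grip_width'])
b=grab('scene');a=grab('top')
for nm,f in(('scene',b),('top',a)):
    h=cv2.cvtColor(f['image'],cv2.COLOR_BGR2HSV);n,l,st,c=cv2.connectedComponentsWithStats(cv2.inRange(h,(100,130,60),(130,255,255)))
    box=(200,180,285,270) if nm=='scene' else (250,130,335,215)
    for i in range(1,n):
        if st[i,4]>8 and box[0]<c[i][0]<box[2] and box[1]<c[i][1]<box[3]: 
            q=np.argwhere(l==i)[:,::-1];D=depth(f,q);print(nm,c[i].round(1),st[i,4],np.median(D,0).round(4),D[:,2].min().round(3),D[:,2].max().round(3))
    print(proj(f,[s['tool_pos'],s['tool_pos']+[0,0,.1]]).round(1))
x,y=proj(b,[s['tool_pos']])[0].astype(int)
sc=cv2.resize(b['image'][y-45:y+45,x-50:x+70],None,fx=6,fy=6,interpolation=2);cv2.imwrite('pics/s3.png',sc)
```

```text
[ 0.53498679 -0.20570311  0.12956351] [ 0.14503044 -0.94573005  0.00173509] [ 0.02025383 -0.00994206 -0.00603416] [ 1.000e-02 -4.296e+01  5.590e+00 -2.095e+01  5.000e-02  2.000e-02
  0.000e+00] 7.802808931151766e-05
scene [255.1 225.8] 307 [ 0.649  -0.1877  0.1399] 0.103 0.271
scene [232.6 216.6] 76 [ 0.5472 -0.2058  0.1523] 0.145 0.271
[[229.7 218.5]
 [228.3 204.7]]
top [313.9 139.9] 10 [ 0.6835 -0.2585  0.1384] 0.132 0.507
top [273.6 157.6] 191 [ 0.6485 -0.1068  0.1399] 0.129 1.713
[[298.6 184.3]
 [302.  178. ]]
```

View pics/s3.png

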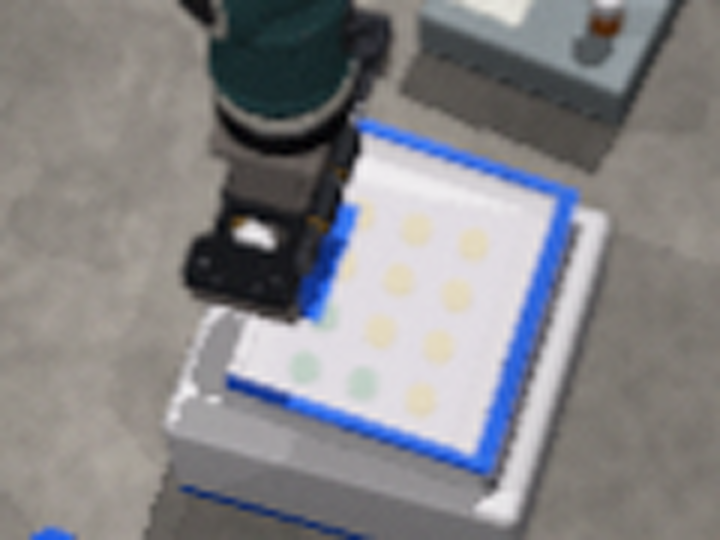

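The fixed cameras also put the tab near z=0.152, and the fingertips aren't hidden behind it. So the real finger end may lie short of the reported TCP. I'll measure the tip in the wrist range image.

Run:
```python
from h import *
from scipy.spatial.transform import Rotation as Ro
f=grab('wrist');s=env.sense();Rt=Ro.from_quat(s['orientation']).as_matrix()
for u in(248,264):
  for v in(220,224,227,230,233,236,240,246,252):
    X=depth(f,[(u,v)])[0];print(u,v,f['image'][v,u],(Rt.T@(X-s['tool_pos'])*1000).round(1))
```

```text
248 220 [201 202 198] [ 14.4  -4.3 -25.7]
248 224 [164 139 124] [ 11.7  -4.3 -25.3]
248 227 [91 52 34] [ 10.1  -4.3 -25.9]
248 230 [51 52 49] [  9.4  -4.3 -28.6]
248 233 [45 50 47] [ 10.8  -4.1 -35.8]
248 236 [44 44 45] [ 10.8  -4.  -39.8]
248 240 [38 39 35] [ 10.1  -4.  -43.4]
248 246 [35 30 34] [ 10.8  -3.8 -51.7]
248 252 [29 26 28] [ 10.8  -3.6 -58.2]
264 220 [200 201 198] [ 14.1   4.9 -25.2]
264 224 [164 137 124] [ 11.8   4.9 -25.4]
264 227 [128  71  48] [ 10.3   4.9 -26.4]
264 230 [75 80 80] [  9.9   4.8 -29.7]
264 233 [74 77 78] [ 10.    4.7 -34. ]
264 236 [74 78 80] [  9.8   4.6 -37.7]
264 240 [74 80 79] [ 10.1   4.4 -43.3]
264 246 [66 70 72] [ 10.6   4.2 -51.5]
264 252 [58 62 63] [ 10.6   4.  -57.9]
```

The finger faces end about 25 mm behind the reported TCP, so contact with the tab is real and the offset is about 25 mm. Shut should read TCP z≈0.108. I'll keep going straight down.

```bash
python3 -m inch '[{"linear":[0,0,0.5],"turn":0,"gripper":-1},{"linear":[0,0,1.0],"turn":0,"gripper":-1},{"linear":[0,0,1.5],"turn":0,"gripper":-1},{"linear":[0,0,1.8],"turn":0,"gripper":-1},{"linear":[0,0,2.0],"turn":0,"gripper":-1},{"linear":[0,0,2.1],"turn":0,"gripper":-1},{"linear":[0,0,2.1],"turn":0,"gripper":-1}]'
cat > t.py <<'E'
from h import *
from scipy.spatial.transform import Rotation as Ro
f=grab('wrist');s=env.sense();Rt=Ro.from_quat(s['orientation']).as_matrix();print(s['tool_pos'],s['force'])
h=cv2.cvtColor(f['image'],cv2.COLOR_BGR2HSV);n,l,st,c=cv2.connectedComponentsWithStats(cv2.inRange(h,(100,130,60),(130,255,255)))
for i in range(1,n):
    if st[i,4]>150:print(c[i].round(0),st[i],np.median(depth(f,np.argwhere(l==i)[:,::-1]),0).round(4))
E
python3 t.py
```

```text
time_s: 6.08
tool_pos: [0.5349, -0.2057, 0.1082]
orientation: [-0.115, 0.993, 0.0, -0.0]
force: [-0.0, 0.9, 0.4]
grip_width: -0.0001
grip_force: 0.0
[ 0.53508089 -0.20557663  0.10833924] [0.39195318 0.03289897 0.12077354]
[106. 260.] [  91  205   31  111 1597] [ 0.5643 -0.29    0.1355]
[416. 260.] [ 401  206   32  110 1567] [ 0.5217 -0.1101  0.1356]
[265. 236.] [ 193  214  138   53 4698] [ 0.5281 -0.1949  0.1337]
[398. 365.] [389 347  18  37 458] [ 0.6003 -0.092   0.1354]
[121. 365.] [114 348  16  36 370] [ 0.6417 -0.2726  0.1355]
```

```bash
python3 -m inch '[{"linear":[0,0,0.1],"turn":0,"gripper":-1},{"linear":[0,0,0.2],"turn":0,"gripper":-1},{"linear":[0,0,0.3],"turn":0,"gripper":-1},{"linear":[0,0,0.3],"turn":0,"gripper":-1}]'; python3 t.py
```

```text
time_s: 6.47
tool_pos: [0.5353, -0.2056, 0.1073]
orientation: [-0.115, 0.993, 0.0, 0.001]
force: [-3.4, 1.1, 13.8]
grip_width: 0.0005
grip_force: 6.5
[ 0.53531158 -0.20561676  0.10728762] [-4.10377965  1.73230701 12.4789123 ]
[105. 259.] [  90  204   31  112 1607] [ 0.5644 -0.2901  0.135 ]
[417. 260.] [ 401  206   33  110 1577] [ 0.5218 -0.1102  0.1351]
[265. 235.] [ 193  214  139   53 4814] [ 0.5278 -0.1957  0.1331]
[398. 365.] [389 347  19  37 462] [ 0.6003 -0.0921  0.1352]
[121. 365.] [113 348  17  36 388] [ 0.6417 -0.2725  0.1353]
```

The lid is shut: the stop gives 13 N and the lid top is level at 0.135. The tip offset is 25.7 mm. On to the rocker's ON end.

```bash
python3 -m inch '[{"linear":[0,0,-2],"turn":0,"gripper":-1},{"linear":[0,0,-5],"turn":0,"gripper":-1},{"linear":[0,0,-8],"turn":0,"gripper":-1},{"linear":[-12.6,40,-8],"turn":9,"gripper":-1},{"linear":[-12.6,40,-8],"turn":9,"gripper":-1},{"linear":[-12.6,40,-8],"turn":9,"gripper":-1},{"linear":[-12.6,40,-8],"turn":9,"gripper":-1},{"linear":[-12.6,40,-8],"turn":9,"gripper":-1},{"linear":[-12.6,40,-8],"turn":9,"gripper":-1},{"linear":[-12.6,40,-8],"turn":9,"gripper":-1},{"linear":[-12.6,40,-8],"turn":9,"gripper":-1},{"linear":[-12.6,40,-8],"turn":9,"gripper":-1},{"linear":[-12.6,40,-8],"turn":9,"gripper":-1},{"linear":[-12.6,40,-8],"turn":9,"gripper":-1},{"linear":[-12.6,40,-8],"turn":9,"gripper":-1},{"linear":[-12.6,40,-5],"turn":9,"gripper":-1},{"linear":[-12.6,40,-3],"turn":9,"gripper":-1},{"linear":[-12.6,40,-3],"turn":9,"gripper":-1},{"linear":[-12.6,40,-3],"turn":9,"gripper":-1}]'
python3 - <<'E'
from h import *
f=grab('wrist','w4.png');s=env.sense();print(s['tool_pos'],s['orientation'],s['force'])
a=grab('top');b=grab('scene')
h=cv2.cvtColor(a['image'],cv2.COLOR_BGR2HSV);n,l,st,c=cv2.connectedComponentsWithStats(cv2.inRange(h,(100,130,60),(130,255,255)))
for i in range(1,n):
    if st[i,4]>60 and 250<c[i][0]<335 and 130<c[i][1]<215: print(c[i],np.median(depth(a,np.argwhere(l==i)[:,::-1]),0).round(4),onz(a,[c[i]],.133).round(4))
ang=[.0738,.9973]
ex=np.array([.9973,.0738,0]);ey=np.array([-.0738,.9973,0]);p=np.array([.5678,.1865,0])
print(proj(f,[p+.025*ey+[0,0,.077],p+.037*ey+[0,0,.083],p+.037*ey+.015*ex+[0,0,.083],p+.037*ey-.015*ex+[0,0,.083]]).round(0))
E
```

```text
time_s: 8.1
tool_pos: [0.5657, 0.2103, 0.1352]
orientation: [-0.036, 0.999, -0.001, -0.001]
force: [-0.1, 0.2, 0.7]
grip_width: 0.0005
grip_force: 0.0
[0.56671808 0.21084909 0.13633891] [-3.57689021e-02  9.99360008e-01 -2.14673360e-04  3.37874317e-04] [-0.09023278 -0.42729291 -0.05695208]
[292.31767956 158.31767956] [ 0.6444 -0.1829  0.1362] [[ 0.6227 -0.1864  0.133 ]]
[297.55251142 184.64383562] [ 0.5321 -0.2002  0.1341] [[ 0.5332 -0.2018  0.133 ]]
[[257. 200.]
 [272. 202.]
 [271. 219.]
 [272. 184.]]
```

View pics/w4.png

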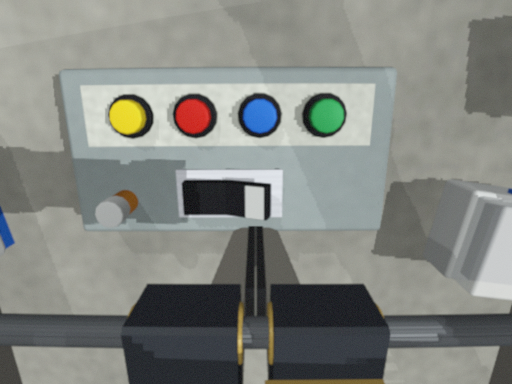

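The wrist view shows the tips over the white stripe (stripe at (256,201), ON end, column 246–270), as predicted. The lid stays shut at z=0.134. Pressing the rocker.

```bash
python3 -m inch '[{"linear":[0,0,3],"turn":0,"gripper":-1},{"linear":[0,0,5],"turn":0,"gripper":-1},{"linear":[0,0,6.5],"turn":0,"gripper":-1},{"linear":[0,0,7.3],"turn":0,"gripper":-1},{"linear":[0,0,7.8],"turn":0,"gripper":-1},{"linear":[0,0,8.3],"turn":0,"gripper":-1},{"linear":[0,0,8.8],"turn":0,"gripper":-1},{"linear":[0,0,9.1],"turn":0,"gripper":-1},{"linear":[0,0,9.3],"turn":0,"gripper":-1},{"linear":[0,0,9.3],"turn":0,"gripper":-1}]'
```

```text
time_s: 9.08
tool_pos: [0.5669, 0.2131, 0.0434]
orientation: [-0.037, 0.999, 0.001, 0.001]
force: [-0.0, 1.8, 3.3]
grip_width: 0.0003
grip_force: 1.4
```

```bash
python3 -m inch '[{"linear":[0,0,0.1],"turn":0,"gripper":-1},{"linear":[0,0,0.2],"turn":0,"gripper":-1},{"linear":[0,0,0.2],"turn":0,"gripper":-1}]'
```

```text
time_s: 9.33
tool_pos: [0.567, 0.2133, 0.0431]
orientation: [-0.037, 0.999, 0.001, 0.001]
force: [-4.7, 0.9, 15.7]
grip_width: 0.0002
grip_force: 8.0
```

The rocker is on its stop (15.7 N at tip z=0.069). Lifting and moving over the blue key.

```bash
python3 -m inch '[{"linear":[0,0,-2],"turn":0,"gripper":-1},{"linear":[0,0,-5],"turn":0,"gripper":-1},{"linear":[3.5,0,-5.5],"turn":0,"gripper":-1},{"linear":[7.1,0,-5.5],"turn":0,"gripper":-1},{"linear":[7.1,0,-5.5],"turn":0,"gripper":-1},{"linear":[7.1,0,-5.5],"turn":0,"gripper":-1},{"linear":[7.1,0,-5.5],"turn":0,"gripper":-1},{"linear":[7.1,0,-5.5],"turn":0,"gripper":-1}]'
cat > k.py <<'E'
from h import *
f=grab('wrist','w5.png');s=env.sense();print(s['tool_pos'],s['orientation'],s['force'])
h=cv2.cvtColor(f['image'],cv2.COLOR_BGR2HSV)
C={'green':((45,100,60),(80,255,255)),'blue':((100,130,60),(130,255,255)),'red':((0,130,80),(8,255,255)),'yellow':((20,130,80),(35,255,255))}
for k,(lo,hi) in C.items():
    n,l,st,c=cv2.connectedComponentsWithStats(cv2.inRange(h,lo,hi))
    for i in range(1,n):
        p=onz(f,[c[i]],.068)[0]
        if st[i,4]>300 and 0<p[1]<.3 and p[0]<.55:print(k,c[i].round(0),st[i],p.round(4),np.median(depth(f,np.argwhere(l==i)[:,::-1]),0).round(4))
E
python3 k.py
```

```text
time_s: 10.0
tool_pos: [0.4965, 0.207, 0.0957]
orientation: [-0.037, 0.999, -0.0, 0.001]
force: [-0.4, 0.5, -0.0]
grip_width: 0.0002
grip_force: 0.0
[0.49644255 0.20697965 0.09558979] [-3.65319531e-02  9.99332348e-01 -1.96965441e-04  4.86332474e-04] [-0.05925268 -0.35908454  0.04110597]
green [329. 210.] [ 310  192   39   37 1112] [0.4912 0.2616 0.068 ] [0.4917 0.262  0.0668]
blue [257. 210.] [ 238  192   39   37 1122] [0.495  0.2082 0.068 ] [0.4953 0.2081 0.0668]
red [185. 210.] [ 167  192   38   37 1061] [0.4994 0.1547 0.068 ] [0.5    0.1545 0.0669]
yellow [115. 210.] [  96  192   39   37 1132] [0.5032 0.1017 0.068 ] [0.5037 0.101  0.0667]
```

View pics/w5.png

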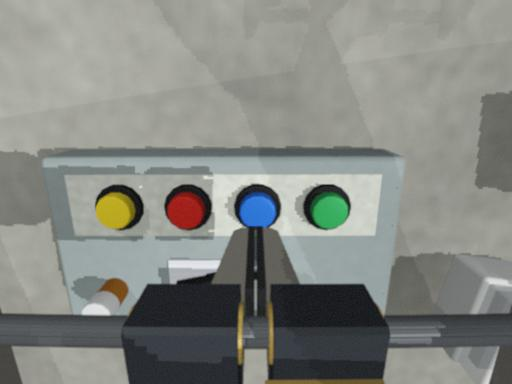

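The tips are centred over the blue key at (257,210), with red and green clear by about 70 px each side. Pressing blue.

```bash
python3 -m inch '[{"linear":[0.1,0.1,2.5],"turn":0,"gripper":-1},{"linear":[0.1,0.1,4.5],"turn":0,"gripper":-1},{"linear":[0.1,0.1,5.1],"turn":0,"gripper":-1},{"linear":[0.1,0.1,5.4],"turn":0,"gripper":-1},{"linear":[0.1,0.1,5.7],"turn":0,"gripper":-1},{"linear":[0.1,0.1,5.9],"turn":0,"gripper":-1},{"linear":[0.1,0.1,6.0],"turn":0,"gripper":-1},{"linear":[0.1,0.1,6.0],"turn":0,"gripper":-1}]'
```

```text
time_s: 10.72
tool_pos: [0.4949, 0.2081, 0.0364]
orientation: [-0.037, 0.999, 0.0, 0.001]
force: [0.4, -1.1, 0.4]
grip_width: 0.0004
grip_force: 0.3
```

```bash
python3 -m inch '[{"linear":[0,0,0.1],"turn":0,"gripper":-1},{"linear":[0,0,0.2],"turn":0,"gripper":-1},{"linear":[0,0,0.2],"turn":0,"gripper":-1}]'
```

```text
time_s: 10.97
tool_pos: [0.495, 0.2082, 0.036]
orientation: [-0.037, 0.999, 0.001, 0.001]
force: [-5.5, -2.8, 18.5]
grip_width: 0.0006
grip_force: 9.5
```

Blue is on its stop (18.5 N, 6 mm down). Lifting and moving to green.

```bash
python3 -m inch '[{"linear":[0,0,-2],"turn":0,"gripper":-1},{"linear":[0,0,-5],"turn":0,"gripper":-1},{"linear":[0,0,-6],"turn":0,"gripper":-1},{"linear":[0,4,-6],"turn":0,"gripper":-1},{"linear":[0,5.4,-6],"turn":0,"gripper":-1},{"linear":[0,5.4,-6],"turn":0,"gripper":-1},{"linear":[0,5.4,-6],"turn":0,"gripper":-1},{"linear":[0,5.4,-6],"turn":0,"gripper":-1}]'; python3 k.py
```

```text
time_s: 11.63
tool_pos: [0.4902, 0.2608, 0.0932]
orientation: [-0.037, 0.999, -0.0, -0.0]
force: [0.2, -0.2, -0.2]
grip_width: 0.0003
grip_force: 0.0
[0.49029659 0.26042099 0.09326272] [-3.60733377e-02  9.99349013e-01 -4.99193606e-04 -1.24774593e-04] [0.01226783 0.65948674 0.61123919]
green [259. 213.] [ 240  196   38   36 1031] [0.4899 0.2631 0.068 ] [0.49   0.263  0.0668]
blue [187. 213.] [ 169  195   38   36 1042] [0.4939 0.2103 0.068 ] [0.4967 0.2088 0.0608]
red [115. 214.] [  96  196   40   37 1095] [0.4991 0.1565 0.068 ] [0.4997 0.1558 0.0668]
yellow [ 46. 214.] [  26  196   41   37 1177] [0.5029 0.1036 0.068 ] [0.5037 0.1022 0.0666]
```

Blue stayed down (z 0.0608 against 0.0668 for the others). I'll press green by stepping down to its stop, then release.

```bash
python3 -m inch '[{"linear":[0,0.15,2.5],"turn":0,"gripper":-1},{"linear":[0,0.15,4.5],"turn":0,"gripper":-1},{"linear":[0,0.15,5.0],"turn":0,"gripper":-1},{"linear":[0,0.15,5.4],"turn":0,"gripper":-1},{"linear":[0,0.15,5.7],"turn":0,"gripper":-1},{"linear":[0,0.15,5.85],"turn":0,"gripper":-1},{"linear":[0,0.15,5.95],"turn":0,"gripper":-1},{"linear":[0,0.15,5.95],"turn":0,"gripper":-1}]'
```

```text
time_s: 12.35
tool_pos: [0.49, 0.2622, 0.0363]
orientation: [-0.036, 0.999, -0.0, -0.001]
force: [-5.7, -5.4, 15.6]
grip_width: 0.0009
grip_force: 7.7
```

```bash
python3 -m inch '[{"linear":[0,0,0.1],"turn":0,"gripper":-1},{"linear":[0,0,0.1],"turn":0,"gripper":-1}]'; python3 -m inch '[{"linear":[0,0,-2],"turn":0,"gripper":-1},{"linear":[0,0,-5],"turn":0,"gripper":-1},{"linear":[0,0,-9],"turn":0,"gripper":-1},{"linear":[0,0,-13],"turn":0,"gripper":-1},{"linear":[5,0,-16],"turn":0,"gripper":-1},{"linear":[8,0,-18],"turn":0,"gripper":-1},{"linear":[8,0,-18],"turn":0,"gripper":-1},{"linear":[8,0,-18],"turn":0,"gripper":-1}]'; python3 k.py
python3 - <<'E'
from h import *
f=cv2.imread('pics/w5.png');a=grab('top')
im=np.zeros((384,800,3),np.uint8);im[:,:512]=f;c=cv2.resize(a['image'][125:220,135:340],(288,133));im[:133,512:]=c;cv2.imwrite('pics/w6.png',im)
E
```

```text
time_s: 12.52
tool_pos: [0.4901, 0.2622, 0.0362]
orientation: [-0.036, 0.999, 0.0, -0.001]
force: [-7.9, -6.9, 22.1]
grip_width: 0.0004
grip_force: 11.4
time_s: 13.18
tool_pos: [0.4097, 0.2588, 0.2159]
orientation: [-0.038, 0.999, 0.003, 0.002]
force: [0.3, -0.1, -0.5]
grip_width: 0.0002
grip_force: 0.0
[0.41070655 0.25838519 0.2146896 ] [-0.03743445  0.99929635  0.00180289  0.00149124] [ 0.48389457  0.4013822  -1.04567723]
blue [208. 240.] [196 229  25  23 443] [0.4933 0.2098 0.068 ] [0.4967 0.209  0.0608]
red [162. 240.] [150 229  25  23 434] [0.4985 0.1557 0.068 ] [0.4994 0.1552 0.0669]
yellow [118. 240.] [105 229  26  23 474] [0.5022 0.1025 0.068 ] [0.5034 0.1015 0.0666]
```

View pics/w6.png

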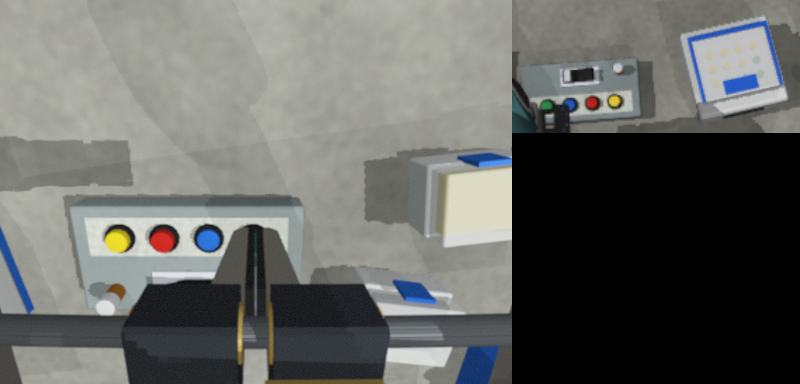

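The view shows only blue down, red and yellow up, the lid shut, the vial still in place, and the fingers clear of everything. Handing in.

```bash
python3 -c "
from workcell import env
print(env.job_done())"
```

```text
the job is handed in; nothing more can be done
None
```

The job is handed in at about 13 s: lid shut, rocker on, blue key in and green key pressed, each pushed to its stop in that order, with red, yellow and the vial seen unmoved afterwards. I didn't get a direct look at green back up (the fingers hid it) and didn't re-measure the rocker or the other bystanders.

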